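# Tuck the vent hatch into the computer case

## Robot

A 7-joint arm with a two-finger parallel gripper is mounted at the origin on the work surface. World frame = base frame: x ahead of the robot, y to its left, z up, the work surface at z = 0. Lengths are in m, angles in rad, forces in N, time in s.
With the tool pointing down it reaches from about 0.4 to 0.875 m from the base axis. Payload 19.3 kg.
Tool frame: the origin (TCP) lies at the very end of the fingers, on their centre line; the grasp point (between the pads) lies 19 mm behind it; z points along the fingers, y is the direction in which the jaws open and shut (so a half turn about z gives the same grasp; the last joint's range is limited). The gripper opens to 85 mm and grips with 20 to 120 N. Pads are 22 mm wide; open, the fingers measure 114 mm over their backs; the gripper's body (76 mm by 85 mm) begins 54 mm behind the grasp point. The pads swing forward as they close: fully open they stand 13 mm farther back than shut.
Start: joints at [1.117, 0.521, -0.036, 1.599, 0.021, 1.021, -0.113], TCP at [0.234, -0.58, 0.231] pointing down, gripper open.
Joint ranges: [-2.91, 2.91], [-0.3, 2.13], [-1.5, 1.42], [0.17, 2.43], [-1.26, 4.41], [0.16, 1.93], [-2.52, 2.52]. Speed limits (rad/s): [1.89, 1.89, 2.39, 2.39, 3.01, 3.01, 3.01].

## Interface

Orientations are given as [roll, pitch, yaw] about the fixed x, y, z axes, in that order (R = Rz(yaw) Ry(pitch) Rx(roll)).
In Python, from workcell import bot, grab_frame, calibration, workorder gives the robot as it stands.
- The arm moves only by the tool move_arm, never from a script. Its arguments are lists of equal length, an entry for each row: "jaw": the closure in counts, from 0 (fully open) to 255 (shut); "dp": the shift along the tool's x, y, z in units of 800 mm (1.0 is 800 mm), a list of three; "rotation": the turn, a rotation vector about the tool's x, y, z in units of pi rad (1.0 is pi rad), a list of three. In form: {"jaw": [jaw, ...], "dp": [[dx, dy, dz], ...], "rotation": [[rx, ry, rz], ...]}. A call has 1 to 10 rows; each row shifts and turns the commanded pose from where the row before left it, along the tool's axes as they then stand; what a row does not reach is not made up. A row lasts 1/8 s, in which the tool goes at most 62.5 mm and 10.7 degrees, less where a joint would pass 70% of its speed; a pose out of reach is approached as far as the arm can. A call with a number of a shift or a turn outside -1 to 1 is refused whole. A call with a gripper value outside its range is refused whole. The fingers move at their own pace and stop on an object; "squeeze" is the grip in N (left out, the last holds). Time passes only in rows, so rows that do not move let the fingers close. It gives the time, the measured TCP pose, the force and the opening at its end, in the units of the state.
- bot.observe(): the state, without advancing time (a new reading comes with each control period).
- grab_frame(name): name is "scene" or "top"; returns the picture (480x640x3 uint8, blue, green, red); there is no depth.
- calibration(name): a dict with "camera_matrix" (3x3 intrinsics, pixels), "dist" ([k1, k2, p1, p2, k3] as OpenCV has them; the pictures are not rectified), "T" (4x4, takes a point from camera to world coordinates). Camera axes: x right, y down, z forward; pixel columns grow to the right and rows downward; lengths in m; the calibration is good to about 2 mm. A picture is of the moment at which its call begins. calibration takes no time and is no camera call.
- workorder.job_done(): hands the job in, once; it reports no verdict.
The state is a dict: "clock": time; "qpos": joint angles; "qd": joint speeds; "joint_efforts": joint torques, N m; "position": TCP position; "tool_rot": TCP orientation; "force": force on the tool from outside, world axes, zero at the start; "moment": the same for the moment, N m; "grip_width": finger opening in m.
Only numpy, scipy, OpenCV 4.12 (cv2) and the standard library are available. Lean on these libraries where they do the work, as an engineer would, in place of code of your own. Each camera call takes 0.05 s, during which the arm holds its last target. There are 200 camera calls.

## Task

Close the opening in the top of the small grey computer case with its black slotted vent hatch (red grip, one yellow edge). The hatch is longer than the opening: tilt it, slip its yellow edge under the yellow-banded lip, then lower the other end until it lies flat on the ledges inside, keeping hold of it until it is down, and let go. Leave the plain grey spare cover where it is.

Things in the scene. Friction and masses are not known exactly. Their poses are not given: they have to be found in the camera images.
- hatch: Loose black slotted plate, 170 x 120 x 6 mm, about 0.2 kg, lying on the bench. Red grip block on top, 22 (x) x 44 (y) mm, its top 44 mm above the plate's underside. Origin: on the underside, below the middle of the grip. x along the length, away from the yellow edge; z up. Yellow edge at x = -100 mm, other end at x = +70, sides at y = +-60 mm.
- case: Grey computer case, fixed, 250 x 200 mm, 105 mm high. Origin: centre of underside; x lengthwise, roughly away from the robot; z up. Opening in its 3 mm roof: x -65 to +85, y -68 to +68 mm, upright walls below its far end and sides. Ledge tops at z = 65 mm all round: x -105 to -55 and 50 to 85, 24 mm wide at the sides. Home of the hatch's origin: x 5 (play +-10), y 0 (+-8), z 65 mm.
- lip (a point): Middle of the lip's edge: the roof edge with a yellow band, on the robot's side of the opening, at x = -65, y = 0, z = 105 mm (roof top) of the case; same axes as the case. Under the lip (underside at z = 102 mm, 37 mm above the ledge) an open pocket reaches 40 mm back to a wall at x = -105 mm of the case; the yellow edge of the hatch goes in there.
- spare: Plain grey spare cover lying on the bench, 130 x 120 x 6 mm, with a white grip block of the same size as the hatch's; no slots, no yellow edge. Origin on its underside below the grip. The wrong part: not to be disturbed.
Things that resemble listed ones, but are neither listed nor needed, are in the scene too. Leave any pink look-alike of the hatch alone.

How it is judged:
By the outcome, as a careful person would: the job done as asked, in the order asked, and still so for the second after the job is handed in, with the robot touching nothing.
It also fails if it takes over 42 s, if anything falls off the work surface, if the arm or the gripper's body presses on something with over 40 N, if the wrist force passes 120 N, or if a joint passes its speed limit or range.

## Working session

There is one attempt and no reset: what is moved stays moved. The work goes in short steps, Python scripts to look and compute and a tool call to move; the robot and the scene stay as the last step left them, time stands still between calls to the robot, and variables do not carry over. Pictures are saved under pics/ and viewed, about 8 in all and at most 12, crops included, and the job is handed in when it is done.

Besides the shell and the picture viewer there is one more tool, called after ">>>" by a JSON object that holds its "op" and its "data", one argument or row to a line. move_arm: Moves the arm, as the interface text tells. Shifts and turns lie within -1 to 1; 1 stands for 800 mm of shift or pi rad of turn. Its arguments: {"type":"object","properties":{"jaw":{"type":"array","items":{"type":"number"}},"dp":{"type":"array","items":{"type":"array","items":{"type":"number","minimum":-1,"maximum":1}}},"rotation":{"type":"array","items":{"type":"array","items":{"type":"number","minimum":-1,"maximum":1}}},"squeeze":{"type":"number"}},"required":["jaw","dp","rotation"]}

```bash
mkdir -p pics; ls
python3 - <<'E'
from workcell import bot, grab_frame, calibration
import cv2, numpy as np
for n in ("scene","top"):
    cv2.imwrite(f"pics/{n}0.png",grab_frame(n)); c=calibration(n); print(n,np.round(c["camera_matrix"],1).tolist(),np.round(c["dist"],3),np.round(c["T"],3).tolist())
s=bot.observe(); print(s["clock"],s["position"],s["tool_rot"],s["force"],s["grip_width"])
E
```

```text
pics
scene [[509.5, 0.0, 313.3], [0.0, 509.5, 245.1], [0.0, 0.0, 1.0]] [-0.111  0.     0.     0.     0.   ] [[-0.849, 0.448, -0.282, 0.875], [0.529, 0.722, -0.446, 0.685], [0.004, -0.527, -0.85, 1.053], [0.0, 0.0, 0.0, 1.0]]
top [[464.2, 0.0, 321.7], [0.0, 464.2, 238.1], [0.0, 0.0, 1.0]] [-0.064  0.     0.     0.     0.   ] [[0.027, -0.989, 0.145, 0.376], [-0.999, -0.031, -0.028, 0.176], [0.032, -0.144, -0.989, 1.285], [0.0, 0.0, 0.0, 1.0]]
0.1 [ 0.23389485 -0.57929031  0.230818  ] [-3.14066827e+00  7.72035183e-05  3.83785561e-01] [ 0.13525731  1.53533115 -0.79212152] 0.08535888360254844
```

View pics/scene0.png

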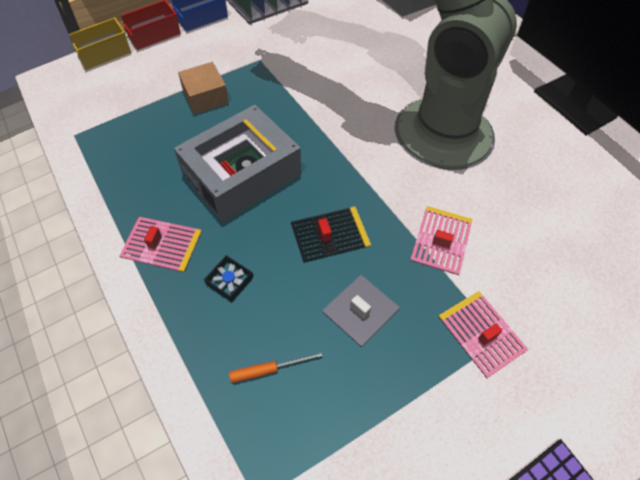

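View pics/top0.png

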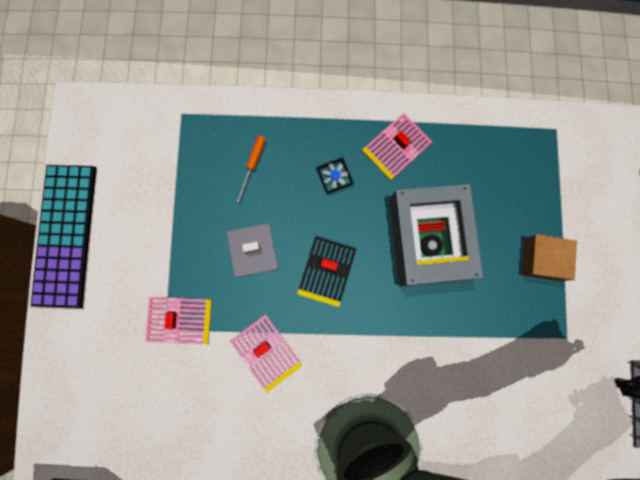

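The scene holds these candidates, with top-view pixels:
- Black slotted plate with red grip and yellow edge: (327,270)
- Pink look-alikes: (398,146), (178,320) and (266,353)
- Grey spare: (251,250)

Only the black one fits the hatch description. The case is at (437,235), with its yellow lip at (442,260). Next I'll measure and take one enlarged crop to confirm.

```bash
cat > h.py <<'E'
import cv2, numpy as np
from workcell import bot, grab_frame, calibration
def ray(n,px,z):
    c=calibration(n); T=np.array(c["T"]); px=np.array(px,float).reshape(-1,1,2)
    u=cv2.undistortPoints(px,np.array(c["camera_matrix"]),np.array(c["dist"])).reshape(-1,2)
    d=np.c_[u,np.ones(len(u))]@T[:3,:3].T; o=T[:3,3]
    return o+d*((z-o[2])/d[:,2])[:,None]
def proj(n,P):
    c=calibration(n); T=np.linalg.inv(np.array(c["T"]))
    return cv2.projectPoints(np.array(P,float).reshape(-1,3),cv2.Rodrigues(T[:3,:3])[0],T[:3,3],np.array(c["camera_matrix"]),np.array(c["dist"]))[0].reshape(-1,2)
def blobs(im,lo,hi,roi,amin=30):
    h=cv2.cvtColor(im,cv2.COLOR_BGR2HSV); m=cv2.inRange(h,lo,hi); k=np.zeros_like(m); x0,y0,x1,y1=roi; k[y0:y1,x0:x1]=m[y0:y1,x0:x1]
    cs,_=cv2.findContours(k,cv2.RETR_EXTERNAL,cv2.CHAIN_APPROX_NONE)
    return [c.reshape(-1,2) for c in cs if cv2.contourArea(c)>amin]
def rect(P):
    (c,s,a)=cv2.minAreaRect((P[:,:2]*1000).astype(np.float32)); return np.round(c,1),np.round(s,1),round(a,2)
Y=((20,120,120),(35,255,255));
E
python3 - <<'E'
from h import *
im=cv2.imread("pics/top0.png"); sc=cv2.imread("pics/scene0.png")
for n,i,rh,rc in (("top",im,(290,230,362,310),(385,175,490,295)),("scene",sc,(285,200,376,268),(170,100,305,225))):
    for nm,roi,z in (("hatch yellow",rh,.006),("lip yellow",rc,.105)):
        for c in blobs(i,*Y,roi): print(n,nm,rect(ray(n,c,z)),c.mean(0).round(1))
    for c in blobs(i,(0,150,90),(8,255,255),rh): print(n,"red grip",rect(ray(n,c,.044)),c.mean(0).round(1))
    h=cv2.cvtColor(i,cv2.COLOR_BGR2HSV)
    k=np.zeros(i.shape[:2],np.uint8);x0,y0,x1,y1=rh;k[y0:y1,x0:x1]=255
    teal=cv2.inRange(h,(80,80,50),(105,255,255)); m=cv2.bitwise_and(k,cv2.bitwise_not(teal)); m=cv2.morphologyEx(m,cv2.MORPH_CLOSE,np.ones((5,5)))
    c=max(cv2.findContours(m,0,1)[0],key=cv2.contourArea).reshape(-1,2); print(n,"plate",rect(ray(n,c,.006)))
    x0,y0,x1,y1=rc
    print("roofpix",h[(200,280)[0],400] if n=="top" else h[150,200])
    for c in blobs(i,(90,10,85),(130,90,150),rc,500): print(n,"roof",rect(ray(n,c,.105)))
a=cv2.resize(im[170:320,285:495],None,fx=3.6,fy=3.6,interpolation=cv2.INTER_CUBIC)
cv2.imwrite("pics/crop1.png",a)
E
```

```text
top hatch yellow (array([398.2, 144.8]), array([119.4,  15.7]), 74.25) [318.5 297.5]
top lip yellow (array([ 501.4, -170. ]), array([ 10.8, 133.5]), 6.96) [442.2 260. ]
top red grip (array([487. , 120.1]), array([46.1, 25. ]), 74.97) [328.9 264.5]
top plate (array([470.5, 125.3]), array([125.4, 171. ]), 74.53)
roofpix [ 99  14 132]
top roof (array([ 570.2, -161.3]), array([253.9, 203.1]), 6.76)
scene hatch yellow (array([400.7, 148.6]), array([121.3,  15.2]), 74.47) [359.7 226.3]
scene lip yellow (array([ 503. , -166.9]), array([ 10. , 134.2]), 6.37) [259.2 135. ]
scene red grip (array([490.5, 124.9]), array([48.2, 23.9]), 73.22) [324.1 226.5]
scene plate (array([472.6, 127.7]), array([127.9, 171.7]), 74.22)
roofpix [105  18  58]
scene roof (array([ 572.3, -158.8]), array([254.2, 204.6]), 6.75)
```

View pics/crop1.png

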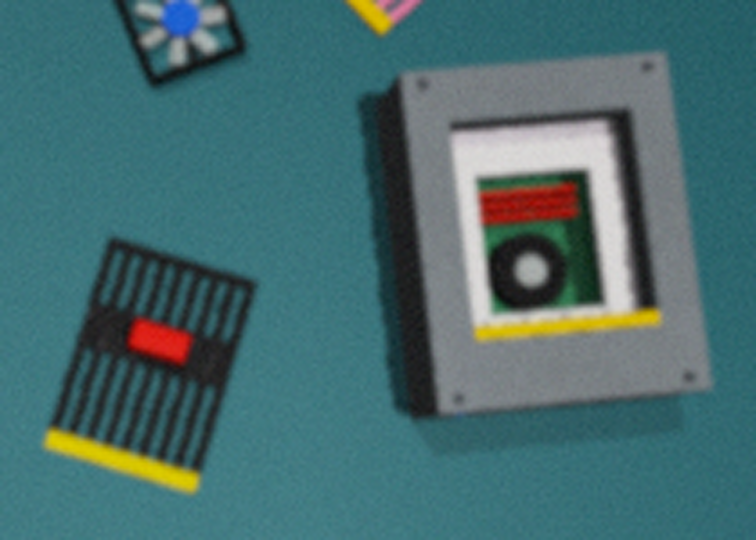

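The crop shows the black slotted plate with a red grip at about (160,342) and its yellow edge lower left. The case's yellow lip is at about (568,325), on the robot side. The measurements agree with the given sizes:
- **Hatch:** origin about (487, 122.5) mm, yaw −15.5°
- **Case:** centre (571, −160) mm, yaw 6.75°
- **Lip check:** the edge band is predicted at (501.6, −168) and measured at (502, −168.5)

I'll grip across the block's 22 mm side, so tool y runs along hatch x, and start moving.

>>> {"op": "move_arm", "data": {
  "jaw": [0,0,0,0,0,0,0,0,0,0],
  "dp": [
    [0,0,0],
    [0,0,0],
    [0,0,0],
    [0,0,0],
    [0,0,0],
    [0,0,0],
    [0.062,0.0047,0],
    [0.062,0.0047,0],
    [0.062,0.0047,0],
    [0.062,0.0047,0]
  ],
  "rotation": [
    [0,0,-0.0486],
    [0,0,-0.0486],
    [0,0,-0.0486],
    [0,0,-0.0486],
    [0,0,-0.0486],
    [0,0,-0.0486],
    [0,0,0],
    [0,0,0],
    [0,0,0],
    [0,0,0]
  ],
  "squeeze": 60
}}

```text
clock: 1.35
position: [0.3019, -0.3908, 0.2312]
tool_rot: [-3.141, -0.0, 1.3]
force: [0.6, -0.1, 1.3]
grip_width: 0.0852
```

>>> {"op": "move_arm", "data": {
  "jaw": [0,0,0,0,0,0,0,0,0,0],
  "dp": [
    [0.062,0.0047,0],
    [0.062,0.0047,0],
    [0.062,0.0047,0],
    [0.062,0.0047,0],
    [0.062,0.0047,0],
    [0.062,0.0047,0],
    [0.062,0.0047,0],
    [0.062,0.0047,0],
    [0.062,0.0047,0],
    [0,0,0]
  ],
  "rotation": [
    [0,0,0],
    [0,0,0],
    [0,0,0],
    [0,0,0],
    [0,0,0],
    [0,0,0],
    [0,0,0],
    [0,0,0],
    [0,0,0],
    [0,0,0]
  ]
}}

```text
clock: 2.6
position: [0.4542, 0.0321, 0.2312]
tool_rot: [-3.141, -0.001, 1.305]
force: [-0.5, -0.2, 1.6]
grip_width: 0.0851
```

```bash
cat >> h.py <<'E'
from scipy.spatial.transform import Rotation as Ro
def st():
    s=bot.observe(); return s,np.array(s["position"]),Ro.from_euler("xyz",s["tool_rot"])
def delta(pos,R=None):
    """turn first (rotvec/pi in tool), then shift (units of .8 m) in the turned tool axes"""
    s,p,r=st(); R=R or r
    print("clock",round(s["clock"],2),"pos",p.round(4),"rpy",np.degrees(s["tool_rot"]).round(2),"F",np.round(s["force"],1),"w",round(s["grip_width"],4))
    print("turn",((r.inv()*R).as_rotvec()/np.pi).round(5),"shift",(R.inv().apply(np.array(pos)-p)/.8).round(5))
def down(hy,tilt=0): # hatch yaw deg, tilt deg (far end up)
    return Ro.from_euler("xyz",[180,0,hy+90],degrees=True)*Ro.from_euler("x",-tilt,degrees=True)
E
python3 -c "
from h import *
delta([.487,.1225,.08],down(-15.5))"
```

```text
clock 2.6 pos [0.4542 0.0321 0.2312] rpy [-1.7998e+02 -8.0000e-02  7.4760e+01] F [-0.5 -0.2  1.6] w 0.0851
turn [-0.00011 -0.00046  0.00144] shift [0.11986 0.00928 0.18898]
```

Two rows to get over the hatch, then down to z ≈ 0.06, followed by a check from above.

>>> {"op": "move_arm", "data": {
  "jaw": [0,0,0,0,0,0,0],
  "dp": [
    [0.06,0.0046,0],
    [0.06,0.0046,0],
    [0,0,0.06],
    [0,0,0.06],
    [0,0,0.05],
    [0,0,0.035],
    [0,0,0]
  ],
  "rotation": [
    [0,0,0.0014],
    [0,0,0],
    [0,0,0],
    [0,0,0],
    [0,0,0],
    [0,0,0],
    [0,0,0]
  ]
}}

```text
clock: 3.48
position: [0.4855, 0.1183, 0.0659]
tool_rot: [-3.139, 0.002, 1.295]
force: [0.1, -0.4, 0.5]
grip_width: 0.0852
```

```bash
python3 -c "
from h import *
delta([.487,.1225,.011],down(-15.5))
a=grab_frame('scene')[150:300,240:440]; cv2.imwrite('pics/c2.png',cv2.resize(a,None,fx=4,fy=4,interpolation=cv2.INTER_CUBIC))"
```

```text
clock 3.48 pos [0.4855 0.1183 0.0659] rpy [-1.7982e+02  1.1000e-01  7.4220e+01] F [ 0.1 -0.4  0.5] w 0.0852
turn [-0.00098  0.00063 -0.00158] shift [0.00554 0.00044 0.06861]
```

View pics/c2.png

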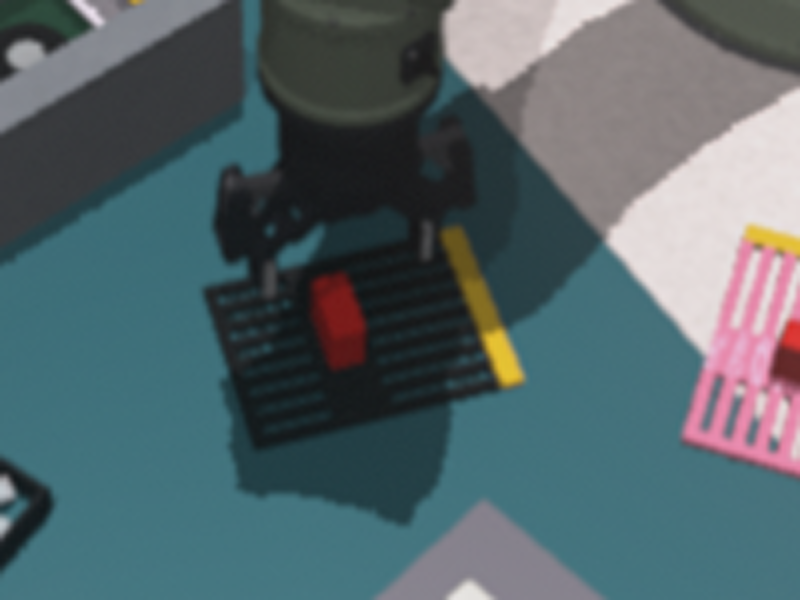

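The view shows the open fingers straddling the red grip, with tips at about (268,275) and (428,240) and the grip at (338,320). They sit above it, as expected at z = 66 mm. I'll correct 4 mm, descend to z ≈ 12 mm and close.

>>> {"op": "move_arm", "data": {
  "jaw": [0,0,0,0,255,255,255,255,255,255],
  "dp": [
    [0.0055,0.0004,0.025],
    [0,0,0.025],
    [0,0,0.018],
    [0,0,0],
    [0,0,0],
    [0,0,0],
    [0,0,0],
    [0,0,0],
    [0,0,0],
    [0,0,0]
  ],
  "rotation": [
    [0,0,-0.0015],
    [0,0,0],
    [0,0,0],
    [0,0,0],
    [0,0,0],
    [0,0,0],
    [0,0,0],
    [0,0,0],
    [0,0,0],
    [0,0,0]
  ],
  "squeeze": 70
}}

```text
clock: 4.78
position: [0.4884, 0.1233, 0.0134]
tool_rot: [3.141, -0.0, 1.3]
force: [-2.3, -0.7, 10.0]
grip_width: 0.0212
```

Gripped at 21 mm. Now lift.

>>> {"op": "move_arm", "data": {
  "jaw": [255,255,255,255,255,255,255],
  "dp": [
    [0,0,-0.02],
    [0,0,-0.05],
    [0,0,-0.06],
    [0,0,-0.06],
    [0,0,-0.06],
    [0,0,-0.05],
    [0,0,0]
  ],
  "rotation": [
    [0,0,0],
    [0,0,0],
    [0,0,0],
    [0,0,0],
    [0,0,0],
    [0,0,0],
    [0,0,0]
  ]
}}

```text
clock: 5.65
position: [0.489, 0.1236, 0.2562]
tool_rot: [3.137, -0.002, 1.3]
force: [-0.7, 0.5, -2.0]
grip_width: 0.021
```

```bash
cat >> h.py <<'E'
CY=6.75; C=np.array([.571,-.160,0]); RC=Ro.from_euler("z",CY,degrees=True)
def tgt(xy_edge,z_edge,tilt,off=.0134,y=0):
    """TCP for the yellow edge's underside at case x, height z, plate tilted"""
    R=down(CY,tilt); H=R.as_matrix()
    e=C+RC.apply([xy_edge,y,z_edge]); o=e+H[:,1]*.100   # origin of the hatch
    return o-H[:,2]*off, R
E
python3 -c "
from h import *
p,R=tgt(-.050,.16,20); print(p); delta(p,R)
delta([.571,-.16,.25],down(CY))"
```

```text
[ 0.61011319 -0.15537065  0.2067939 ]
clock 5.65 pos [0.489  0.1236 0.2562] rpy [ 1.7974e+02 -1.2000e-01  7.4490e+01] F [-0.7  0.5 -2. ] w 0.021
turn [-0.10818  0.02123 -0.12246] shift [-0.36407  0.08169  0.09543]
clock 5.65 pos [0.489  0.1236 0.2562] rpy [ 1.7974e+02 -1.2000e-01  7.4490e+01] F [-0.7  0.5 -2. ] w 0.021
turn [ 0.00153 -0.00036 -0.12368] shift [-0.36407  0.06017  0.00772]
```

>>> {"op": "move_arm", "data": {
  "jaw": [255,255,255,255,255,255,255,255,255,255],
  "dp": [
    [0,0,0],
    [0,0,0],
    [0,0,0],
    [-0.052,0.0086,0],
    [-0.052,0.0086,0],
    [-0.052,0.0086,0],
    [-0.052,0.0086,0],
    [-0.052,0.0086,0],
    [-0.052,0.0086,0],
    [-0.052,0.0086,0]
  ],
  "rotation": [
    [0,0,-0.041],
    [0,0,-0.041],
    [0,0,-0.041],
    [0,0,0],
    [0,0,0],
    [0,0,0],
    [0,0,0],
    [0,0,0],
    [0,0,0],
    [0,0,0]
  ]
}}

```text
clock: 6.9
position: [0.5692, -0.1616, 0.2523]
tool_rot: [-3.14, -0.001, 1.687]
force: [0.6, 0.4, -2.6]
grip_width: 0.0209
```

>>> {"op": "move_arm", "data": {
  "jaw": [255,255,255,255,255],
  "dp": [
    [0,0,0],
    [0,0,0],
    [0,0,0],
    [0,0,0],
    [0,0,0]
  ],
  "rotation": [
    [-0.037,0,0],
    [-0.037,0,0],
    [-0.037,0,0],
    [0,0,0],
    [0,0,0]
  ]
}}

```text
clock: 7.52
position: [0.5697, -0.1604, 0.2528]
tool_rot: [2.795, -0.0, 1.687]
force: [-0.1, -0.3, -1.6]
grip_width: 0.0208
```

```bash
python3 -c "
from h import *
p,R=tgt(-.050,.12,20); delta(p,R)
a=grab_frame('scene'); cv2.imwrite('pics/c3.png',cv2.resize(a[60:270,130:410],None,fx=2.8,fy=2.8,interpolation=cv2.INTER_CUBIC))
# measure yellow edge of hatch: centroid + prediction
s,q,r=st(); H=r.as_matrix(); e=q+H[:,2]*.0134-H[:,1]*.095-H[:,2]*.006
print('pred px',proj('scene',e),proj('top',e))
t=grab_frame('top'); cv2.imwrite('pics/t3.png',t)
for n,i in (('scene',a),('top',t)):
    for c in blobs(i,*Y,(150,60,420,270) if n=='scene' else (380,150,520,330),15): print(n,c.mean(0).round(1),rect(ray(n,c,e[2])),e)
"
```

```text
clock 7.53 pos [ 0.5697 -0.1604  0.2528] rpy [ 1.6012e+02 -2.0000e-02  9.6640e+01] F [-0.1 -0.3 -1.6] w 0.0208
turn [-0.00069  0.00011 -0.00062] shift [0.00024 0.01107 0.1185 ]
pred px [[261.58741144  98.53103083]] [[455.63120399 262.80486402]]
scene [189.8 249.5] (array([804.7, 125.8]), array([94.6, 12.3]), 43.93) [ 0.48380323 -0.1702012   0.21358714]
scene [251.3  90.6] (array([ 491.8, -208.5]), array([ 9.7, 43.5]), 4.76) [ 0.48380323 -0.1702012   0.21358714]
top [469.8 262.3] (array([ 485.5, -204.8]), array([ 7.1, 29.1]), 1.61) [ 0.48380323 -0.1702012   0.21358714]
top [385.5 170.6] (array([700.8,  -1.8]), array([48. , 12.4]), 45.42) [ 0.48380323 -0.1702012   0.21358714]
```

View pics/c3.png

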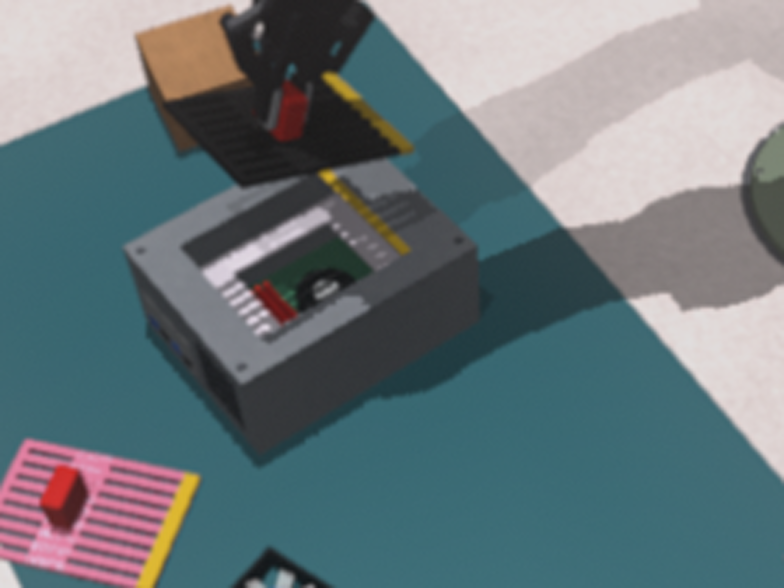

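The view shows the hatch tilted over the case. Its yellow edge has its midpoint at crop (368,112), which is scene (261,100), against a prediction of (262,98.5), so it is held as modelled. Next I lower the edge straight through the opening, 15 mm clear of the lip.

>>> {"op": "move_arm", "data": {
  "jaw": [255,255,255,255,255,255,255,255],
  "dp": [
    [0,0.0037,0.0395],
    [0,0.0037,0.0395],
    [0,0.0037,0.0395],
    [0,0,0],
    [0,-0.0068,0.0187],
    [0,-0.0068,0.0187],
    [0,-0.0068,0.0187],
    [0,0,0]
  ],
  "rotation": [
    [0,0,0],
    [0,0,0],
    [0,0,0],
    [0,0,0],
    [0,0,0],
    [0,0,0],
    [0,0,0],
    [0,0,0]
  ]
}}

```text
clock: 8.62
position: [0.6094, -0.1555, 0.1177]
tool_rot: [2.795, -0.001, 1.687]
force: [0.1, -0.1, -1.1]
grip_width: 0.0209
```

```bash
python3 -c "
from h import *
p,R=tgt(-.095,.070,20); delta(p,R)
a=grab_frame('scene'); cv2.imwrite('pics/c4.png',cv2.resize(a[90:230,160:320],None,fx=4,fy=4,interpolation=cv2.INTER_CUBIC))
"
```

```text
clock 8.62 pos [ 0.6094 -0.1555  0.1177] rpy [ 1.6013e+02 -4.0000e-02  9.6650e+01] F [ 0.1 -0.1 -1.1] w 0.0209
turn [-0.00072  0.      -0.00061] shift [ 7.000e-05 -5.241e-02 -1.782e-02]
```

View pics/c4.png

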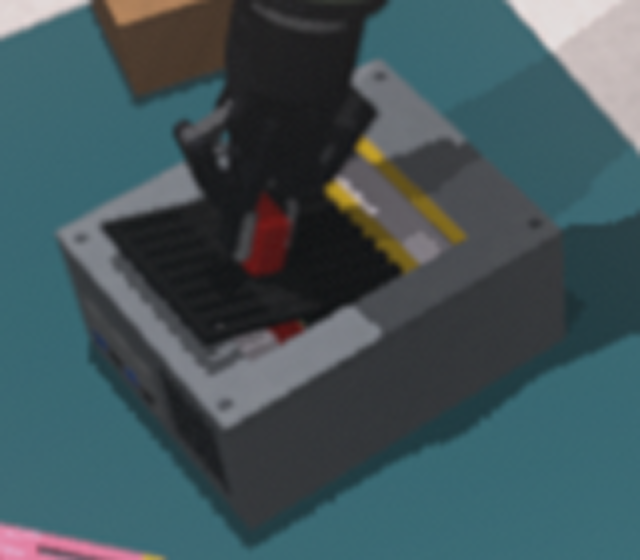

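The yellow edge, at about (370,225), is inside the opening just ahead of the lip band at (410,190), with no contact force. Now I slide it under the lip.

>>> {"op": "move_arm", "data": {
  "jaw": [255,255,255,255,255],
  "dp": [
    [0,-0.0175,-0.006],
    [0,-0.0175,-0.006],
    [0,-0.0175,-0.006],
    [0,0,0],
    [0,0,0]
  ],
  "rotation": [
    [0,0,0],
    [0,0,0],
    [0,0,0],
    [0,0,0],
    [0,0,0]
  ]
}}

```text
clock: 9.3
position: [0.5664, -0.161, 0.1186]
tool_rot: [2.792, 0.0, 1.686]
force: [0.1, 0.6, -1.6]
grip_width: 0.0209
```

```bash
python3 -c "
from h import *
for t,z in ((20,.067),(15,.067),(10,.067),(5,.067),(0,.067),(0,.065)):
    p,R=tgt(-.095,z,t); print(t,p.round(4)); 
p,R=tgt(-.095,.068,20); delta(p,R)
# step-wise rows: turn -5deg then shift in turned axes
P=[tgt(-.095,.068,t) for t in (20,15,10,5,0)]
for a,b in zip(P,P[1:]): d=(b[0]-a[0])/.8; print('before',a[1].inv().apply(d).round(4),'after',b[1].inv().apply(d).round(4))
"
```

```text
20 [ 0.5654 -0.1607  0.1138]
15 [ 0.5691 -0.1602  0.1058]
10 [ 0.5721 -0.1599  0.0976]
5 [ 0.5744 -0.1596  0.0891]
0 [ 0.576  -0.1594  0.0804]
0 [ 0.576  -0.1594  0.0784]
clock 9.3 pos [ 0.5664 -0.161   0.1186] rpy [1.5998e+02 1.0000e-02 9.6630e+01] F [ 0.1  0.6 -1.6] w 0.0209
turn [ 0.00012  0.00029 -0.00063] shift [ 0.0005  -0.00268  0.00407]
before [0.    0.001 0.011] after [0.     0.0019 0.0108]
before [0.    0.001 0.011] after [0.     0.0019 0.0108]
before [-0.     0.001  0.011] after [-0.      0.0019  0.0108]
before [0.    0.001 0.011] after [0.     0.0019 0.0108]
```

>>> {"op": "move_arm", "data": {
  "jaw": [255,255,255,255,255,255,255],
  "dp": [
    [0.0005,-0.0025,0.004],
    [0,0.0015,0.011],
    [0,0.0015,0.011],
    [0,0.0015,0.011],
    [0,0.0015,0.011],
    [0,0,0],
    [0,0,0]
  ],
  "rotation": [
    [0,0,0],
    [0.0278,0,0],
    [0.0278,0,0],
    [0.0278,0,0],
    [0.0278,0,0],
    [0,0,0],
    [0,0,0]
  ]
}}

```text
clock: 10.18
position: [0.577, -0.1591, 0.0812]
tool_rot: [3.141, -0.0, 1.687]
force: [-0.4, -0.1, -1.1]
grip_width: 0.021
```

```bash
python3 -c "
from h import *
p,R=tgt(-.095,.065,0); delta(p,R)
a=grab_frame('scene'); cv2.imwrite('pics/c5.png',cv2.resize(a[90:230,160:320],None,fx=4,fy=4,interpolation=cv2.INTER_CUBIC))
"
```

```text
clock 10.18 pos [ 0.577  -0.1591  0.0812] rpy [179.98  -0.    96.64] F [-0.4 -0.1 -1.1] w 0.021
turn [ 1.1e-04 -2.0e-05 -6.3e-04] shift [-0.00026 -0.00139  0.00348]
```

View pics/c5.png

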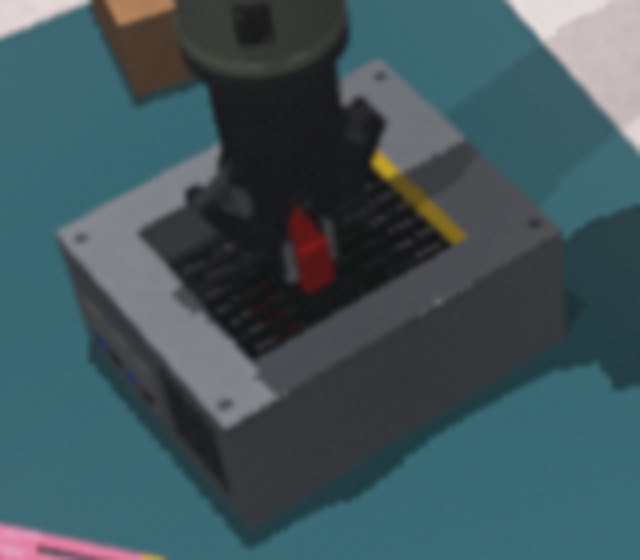

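The hatch is level inside the opening, with its yellow edge hidden under the lip (band at (420,200)). It is about 3 mm above the ledges with no contact yet, so I lower it gently to contact.

>>> {"op": "move_arm", "data": {
  "jaw": [255,255,255,255],
  "dp": [
    [0,-0.0013,0.0018],
    [0,0,0.0015],
    [0,0,0],
    [0,0,0]
  ],
  "rotation": [
    [0,0,0],
    [0,0,0],
    [0,0,0],
    [0,0,0]
  ]
}}

```text
clock: 10.72
position: [0.5763, -0.1593, 0.0788]
tool_rot: [-3.141, 0.0, 1.687]
force: [0.2, -0.1, -1.9]
grip_width: 0.0211
```

>>> {"op": "move_arm", "data": {
  "jaw": [255,255,255,255],
  "dp": [
    [0,0,0.001],
    [0,0,0.001],
    [0,0,0],
    [0,0,0]
  ],
  "rotation": [
    [0,0,0],
    [0,0,0],
    [0,0,0],
    [0,0,0]
  ]
}}

```text
clock: 11.22
position: [0.5764, -0.1593, 0.0784]
tool_rot: [-3.141, 0.001, 1.686]
force: [-9.5, 0.8, 22.7]
grip_width: 0.0209
```

Contact at TCP z = 78.4 mm, which is exactly the predicted ledge height of 65 mm. I ease off slightly, open partway and retreat straight up.

>>> {"op": "move_arm", "data": {
  "jaw": [255,110,110,110,110,110,110,110,110,110],
  "dp": [
    [0,0,-0.0012],
    [0,0,0],
    [0,0,0],
    [0,0,0],
    [0,0,-0.01],
    [0,0,-0.03],
    [0,0,-0.05],
    [0,0,-0.06],
    [0,0,-0.06],
    [0,0,0]
  ],
  "rotation": [
    [0,0,0],
    [0,0,0],
    [0,0,0],
    [0,0,0],
    [0,0,0],
    [0,0,0],
    [0,0,0],
    [0,0,0],
    [0,0,0],
    [0,0,0]
  ]
}}

```text
clock: 12.48
position: [0.5779, -0.1593, 0.2502]
tool_rot: [3.137, 0.002, 1.686]
force: [-0.2, -0.7, -0.3]
grip_width: 0.0483
```

>>> {"op": "move_arm", "data": {
  "jaw": [110,110,110,110,110,110],
  "dp": [
    [-0.06,0,0],
    [-0.06,0,0],
    [-0.06,0,0],
    [-0.06,0,0],
    [-0.06,0,0],
    [0,0,0]
  ],
  "rotation": [
    [0,0,0],
    [0,0,0],
    [0,0,0],
    [0,0,0],
    [0,0,0],
    [0,0,0]
  ]
}}

```text
clock: 13.22
position: [0.6028, -0.4015, 0.2445]
tool_rot: [-3.139, 0.0, 1.682]
force: [0.3, 0.6, 0.6]
grip_width: 0.0487
```

```bash
python3 -c "
from h import *
s,p,r=st(); print(s['clock'],p,s['force'],s['grip_width'])
a=grab_frame('scene'); t=grab_frame('top')
for n,i,roi in (('scene',a,(170,100,305,225)),('top',t,(385,175,490,295))):
    for c in blobs(i,(0,150,60),(8,255,255),roi,20): 
        q=rect(ray(n,c,.109)); print(n,'grip in case frame',(RC.inv().apply(np.r_[q[0]/1000,0]-C)*1000).round(1),q)
    print(n,'expected px',proj(n,C+RC.apply([.005,0,.109])))
f=lambda i:cv2.resize(i,None,fx=3,fy=3,interpolation=cv2.INTER_CUBIC)
cv2.imwrite('pics/c6.png',np.hstack([f(a[100:230,170:305]),f(t[170:300,385:490])]))
"
```

```text
13.225 [ 0.60276053 -0.40150082  0.24454548] [0.25359055 0.59467657 0.57536726] 0.04868954264853998
scene grip in case frame [12.7 14.   0. ] (array([ 582. , -144.6]), array([34.1, 72.1]), 2.82)
scene expected px [[234.5767383  146.51474303]]
top grip in case frame [10.7 -1.2  0. ] (array([ 581.8, -159.9]), array([39.9, 51.5]), 7.12)
top expected px [[438.35495728 231.03706534]]
```

View pics/c6.png

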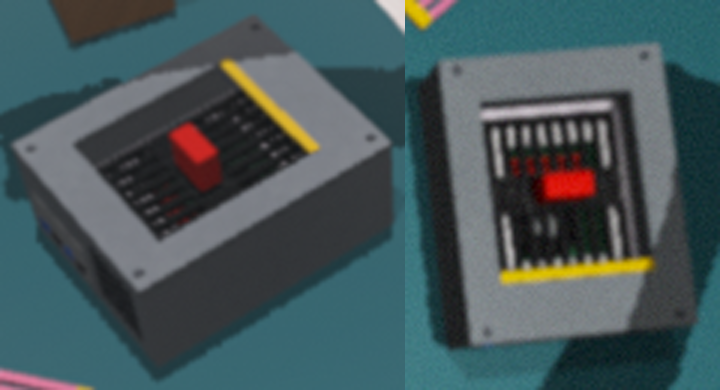

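The last view shows the hatch lying inside all four sides with its yellow edge under the lip. The grip top is at top-view (440,232), against (438,231) expected for home. The scattered red-mask numbers come from red parts showing through the slots. I'm handing in.

```bash
python3 -c "
from workcell import workorder
print(workorder.job_done())"
```

```text
the job is handed in; nothing more can be done
None
```

The black hatch is in the case opening and the job is handed in at about 13 s of the 42 s limit. I gripped it by the red block, tilted it 20° and slid the yellow edge about 30 mm under the lip. I then lowered the far end while holding it, and let go only after it touched the ledges.

**Checks that passed:**
- **Height:** contact came at 78.4 mm tool height, which matches the 65 mm ledges, with about 23 N of downward force.
- **Position:** after release, the grip top is within 2 px of the home position in the top view, and the yellow edge is out of sight under the lip.
- **Clearance:** the arm is off to the side, touching nothing. I never reached for the spare or the pink look-alikes, but I took no last picture of them.

**Check that disagreed:** the automatic red-colour measurement of the grip after release came out 6–8 mm off in x, and 14 mm off in y in the scene view. Its outlines were too large, because it also picked up the grip's side and red parts showing through the slots. I discarded it and read the grip position from the enlarged picture instead.

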